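# Hold the witness coupon in the curing box

## Task

A mounted specimen lies ready in the open tray of the small curing box. First push the tray fully shut; then take the narrow coupon by its head out of the stand, pass its blade straight down through the slot in the top of the box, and finish while still holding it there, upright and still, with more than half of the blade inside and the head clear of the top, so that the gripper carries it and not the box. Leave the wide coupon in the stand and everything else where it is.

Things in the scene. Friction and masses are not known exactly. Their poses are not given: they have to be found in the camera images.
- cure_box: white box with a grey top, 130 (x) x 130 (y) x 90 mm high, fixed to the bench; origin under its centre on the bench, z up; its tray opens on the -x side (towards the robot). In its top is the slot
- slot (a point): centre of the slot's mouth, level with the box's top (z 90 mm), 25 mm to +x of the box's centre; axes as the box. Slot straight down through the 8 mm top, 26 mm long along y, 8 mm wide along x, with a 3 mm 45-degree bevel round its upper edge (mouth 32 x 14 mm). With the tray shut its floor is 74 mm below the mouth, nothing between; the specimen stands further to -x
- tray (a joint): how far the tray is pulled out towards -x of the box, m; 0 = fully shut (a hard stop), at most 0.075. It slides with about 1.5 N of friction and stays where it is left
- tray_handle (a point): middle of the tray's bar handle: a level round bar 10 mm thick, 60 mm long along the box's y, 52 mm above the bench, 23 mm in front of the flat tray front (which is 66 mm high, from 13 to 79 mm above the bench)
- narrow_coupon: coupon standing upright in one of the two slots of the stand: flat aluminium blade 24 mm wide (y) x 6 mm thick (x) x 70 mm long with a black head 30 (y) x 14 (x) x 36 mm on top, 0.08 kg; origin at the middle of the blade's lower end, z up towards the head; head from 70 to 106 mm above the origin. Grasp the head across its 14 mm thickness (x)
- wide_coupon: the same as the narrow coupon but 40 mm wide (blade and head); stands in the other slot of the stand; too wide for the box; leave it
- stand: grey block 50 (x) x 150 (y) x 40 mm high, fixed; origin under its centre. Two upright slots 37 mm either side of the centre along y, each 9 x 43 mm, 30 mm deep; the coupons' lower ends stand 10 mm above the bench; which coupon is in which slot varies. Behind it a tall cabinet (front at about world x 0.6, y -0.1 to 0.35): carry the coupon across in front of it, at about x 0.45
- test_block: loose round steel test block, diameter 50 mm, 12 mm high, lying on the bench; origin under its centre; leave it
- calipers: loose calipers, 62 x 188 x 10 mm, lying on the bench at the right; origin under their middle; leave them
- loupe: loose black loupe, diameter 42 mm, 30 mm high, standing on the bench at the left; origin under its centre; leave it

How it is judged:
On the way, in this order (a step that is already met when the one before it is completed fails the run):
1. the tray is pushed shut (less than 4 mm open) (value of joint tray below 0.004 m), for 0.2 s.
2. the fingers hold the narrow coupon, lifted out of the stand (its lower end more than 60 mm above the bench) (height (world z) of narrow_coupon above 0.06 m and contact force between the fingers and narrow_coupon above 1 N), for 0.2 s.
At the end, for the whole second after the job is handed in: Tray under 4 mm open; narrow coupon gripped, lower end 36 to 68 mm below the box's top (the head starts at 70 mm, so it does not rest), within 8 mm of the slot's axis, upright within 0.12 rad, slower than 20 mm/s, pressing on the box with under 10 N (value of joint tray below 0.004 m and z of narrow_coupon in the frame of slot between -0.068 and -0.036 m and horizontal distance between narrow_coupon and slot below 0.008 m and angle between narrow_coupon's own z axis and vertical below 0.12 rad and contact force between the fingers and narrow_coupon above 1 N and contact force between narrow_coupon and cure_box below 10 N and linear speed of narrow_coupon below 0.02 m/s); the arm keeps its last pose, push and grip.
It fails at once if the wide coupon is moved more than 20 mm (distance of wide_coupon from where it was at the start of the episode above 0.02 m).
It fails at once if the test block, the calipers or the loupe is moved more than 20 mm (distance of any of test_block, calipers, loupe from where it was at the start of the episode above 0.02 m).
It fails at once if the narrow coupon is dropped and lies down (angle between narrow_coupon's own z axis and vertical above 1 rad).
It fails at once if the coupon is rammed against the box (more than 40 N) (contact force between narrow_coupon and cure_box above 40 N).
It also fails if it takes over 72 s, if anything falls off the work surface, if the arm or the gripper's body presses on something with over 40 N, if the wrist force passes 120 N, or if a joint passes its speed limit or range.

## Robot

A 6-joint arm with a two-finger parallel gripper is mounted at the origin on a cart in front of the work surface, level with it; the furniture and walls round the work are solid. World frame = base frame: x ahead of the robot, y to its left, z up, the work surface at z = 0. Lengths are in m, angles in rad, forces in N, time in s.
With the tool pointing down it reaches from about 0.4 to 0.825 m from the base axis. Payload 7 kg.
Tool frame: the origin (TCP) lies at the very end of the fingers, on their centre line; the grasp point (between the pads) lies arm.grip_point_offset behind it (arm.grip_point_offset is the distance from the TCP to the grasp point, in m); z points along the fingers, y is the line along which they close (so a half turn about z gives the same grasp; the last joint's range is limited). The gripper opens to 88 mm and grips with 3 to 60 N. Pads are 19 mm wide; open, the fingers measure 130 mm over their backs; the gripper's body (78 mm by 193 mm) begins 47 mm behind the grasp point.
Start: joints at [1.578, 0.359, 0.012, 0, -1.224, -0.288], TCP at [0.187, 0.649, 0.227] pointing down, gripper open.
Joint ranges: [-3.07, 3.07], [-1.43, 2.12], [-1.02, 1.25], [-3.03, 1.67], [-3.05, -0], [-3.03, 3.03]. Speed limits (rad/s): [2.39, 2.39, 3.01, 3.14, 3.14, 3.14].

## Interface

Orientations are given as [roll, pitch, yaw] about the fixed x, y, z axes, in that order (R = Rz(yaw) Ry(pitch) Rx(roll)).
In Python, from station import arm gives the robot as it stands.
- The arm moves only by the shell command python3 -m crank 'ROWS' [OPENING] [FORCE]. ROWS is JSON, a list of rows, each an object of numbers: "dx", "dy", "dz": the shift along the tool's x, y, z in cm; "wx", "wy", "wz": the turn, a rotation vector about the tool's x, y, z in degrees. A call has exactly 10 rows; each row is the pose to reach, as a shift and turn from the pose commanded when the call began, along the tool's axes at that moment; what a row does not reach only later rows make up. A row lasts 1/8 s, in which the tool goes at most 62.5 mm and 10.7 degrees, less where a joint would pass 70% of its speed; a pose out of reach is approached as far as the arm can. A call with a gripper value outside its range is refused whole. OPENING is the finger opening in cm, from 0 to 8.76, set as the call begins (- or left out, the last holds). The fingers move at their own pace and stop on an object; FORCE is the grip in N (left out, the last holds). Time passes only in rows, so rows that repeat a pose let the fingers close, or fill a call up. It gives the time, the measured TCP pose, the force, the opening and the grip force at its end, in the units of the state.
- arm.get_state(): the state, without advancing time (a new reading comes with each control period).
- arm.grab_frame(name): name is "scene" or "side" or "wrist"; returns the picture (480x640x3 uint8, red, green, blue); there is no depth.
- arm.calibration(name): a dict with "fx", "fy", "cx", "cy" (pixels), "world_from_camera" (4x4, takes a point from camera to world coordinates). Camera axes: x right, y down, z forward; pixel columns grow to the right and rows downward; lengths in m; the calibration is good to about 2 mm. A picture is of the moment at which its call begins: read the wrist's pose just before it. calibration takes no time and is no camera call; for the wrist camera it gives the pose at the moment of the call.
- arm.job_done(): hands the job in; it is judged then, once.
Trained networks look in the newest picture that a camera, given by its name, has taken for a name from the list of things; names that differ only in an ending like _2 or _b are one class to them, and where a whole thing is asked for, a point or a joint stands for the part that bears it (a point fixed in the world has none). Each returns a list of dicts, best first, with "confidence" (0 to 1); they miss things now and then, are a little off and sometimes report something else, mostly with a low value. They report only what shows in the picture. A call takes as long as a camera call.
- arm.find_in(camera, query): "centre" ([x, y, z] in m, in world coordinates, good to about 4 mm: the middle of the surface that is visible of it).
- arm.masks_of(camera, query): "pixels" (480x640 bool, what is visible of it).
- arm.mark_of(camera, query): "centre" ([x, y, z] in m, in world coordinates, good to about 4 mm: a listed point, or the origin of a listed thing).
The state is a dict: "t": time; "q": joint angles; "qd": joint speeds; "joint_efforts": joint torques, N m; "eef_pos": TCP position; "ee_rot": TCP orientation; "force": force on the tool from outside, world axes, zero at the start; "moment": the same for the moment, N m; "width": finger opening in m; "gripper_force": force on a finger pad.
Only numpy, scipy, OpenCV 4.12 (cv2) and the standard library are available. Lean on these libraries where they do the work, as an engineer would, in place of code of your own. Each camera call takes 0.05 s, during which the arm holds its last target. There are 200 camera calls.

## Working session

There is one attempt and no reset: what is moved stays moved. The work goes in short steps, Python scripts to look and compute and a shell command to move; the robot and the scene stay as the last step left them, time stands still between calls to the robot, and variables do not carry over. Pictures are saved under pics/ and viewed, at most 10 in all, crops included, and the job is handed in when it is done.

```bash
ls; mkdir -p pics; python3 - <<'E'
from station import arm
import cv2,numpy as np
np.set_printoptions(precision=4,suppress=True)
s=arm.get_state(); print(s['t'],s['eef_pos'],s['ee_rot'],s['width'],arm.grip_point_offset)
ims=[]
for c in ['scene','side']:
    im=arm.grab_frame(c); cv2.imwrite(f'pics/{c}0.png',im[:,:,::-1])
    for n in ['cure_box','slot','tray_handle','narrow_coupon','wide_coupon','stand','test_block','calipers','loupe']:
        r=arm.mark_of(c,n)
        print(c,n,[(np.array(d['centre']).round(4).tolist(),round(d['confidence'],2)) for d in r[:2]])
    print(np.array(arm.calibration(c)['world_from_camera']))
print(arm.get_state()['t'])
E
```

```text
pics
0.0 [0.187  0.6481 0.2256] [ 3.14   -0.0002 -0.2809] 0.08733824960918314 0.0188
scene cure_box [([0.6084, -0.2137, -0.0008], 0.92), ([0.4944, -0.008, -0.0002], 0.57)]
scene slot [([0.6262, -0.2133, 0.0926], 0.67)]
scene tray_handle [([0.474, -0.1923, 0.0527], 0.56)]
scene narrow_coupon [([0.453, 0.224, 0.009], 0.9)]
scene wide_coupon [([0.4696, 0.151, 0.008], 0.9)]
scene stand [([0.4569, 0.1902, 0.0024], 0.7)]
scene test_block [([0.4966, -0.0091, -0.0014], 0.49)]
scene calipers [([0.471, -0.4767, 0.003], 0.48)]
scene loupe [([0.5345, 0.3877, 0.0011], 0.97)]
[[-0.5892 -0.3382  0.7338 -0.2337]
 [-0.808   0.2411 -0.5376  0.5271]
 [ 0.0049 -0.9096 -0.4154  0.5286]
 [ 0.      0.      0.      1.    ]]
side cure_box [([0.6042, -0.2079, -0.0013], 0.84)]
side slot [([0.6285, -0.21, 0.0902], 0.61), ([0.4711, -0.1942, 0.0508], 0.45)]
side tray_handle [([0.4677, -0.193, 0.0523], 0.97)]
side narrow_coupon [([0.45, 0.2264, 0.004], 0.68)]
side wide_coupon [([0.458, 0.1899, 0.0004], 0.72), ([0.4659, 0.1562, 0.0087], 0.56)]
side stand [([0.4571, 0.191, -0.0027], 0.84)]
side test_block [([0.4965, -0.0109, 0.0011], 0.66)]
side calipers [([0.4677, -0.4745, -0.0027], 0.79)]
side loupe [([0.4685, 0.1548, 0.0086], 0.45)]
[[-0.1251 -0.7726  0.6225 -0.337 ]
 [-0.9921  0.0946 -0.0821  0.0833]
 [ 0.0045 -0.6278 -0.7783  1.157 ]
 [ 0.      0.      0.      1.    ]]
1.0
```

View pics/scene0.png

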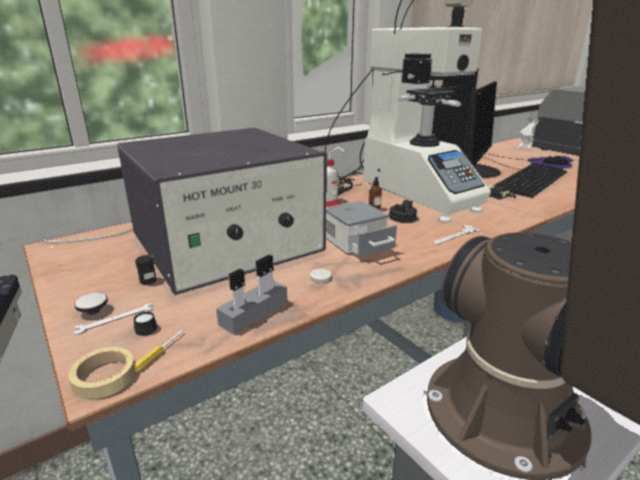

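View pics/side0.png

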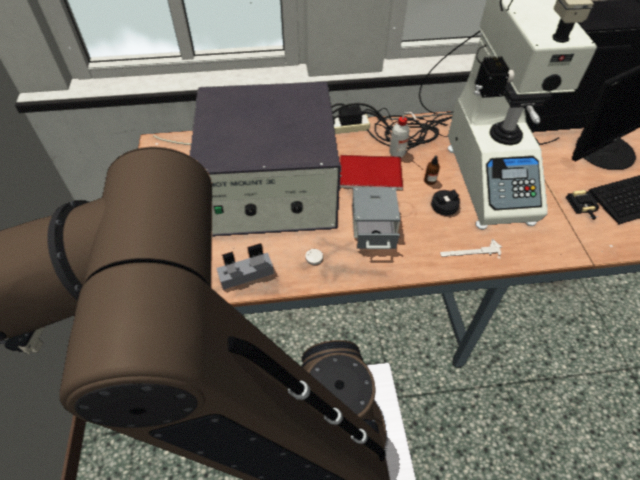

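```bash
cat > h.py <<'E'
from station import arm
import numpy as np, cv2, sys
from scipy.spatial.transform import Rotation as R
np.set_printoptions(precision=4,suppress=True)
def go(x,y,z,yawdeg):
    "shift/turn (tool axes, cm / deg) from the measured pose to a tool-down pose"
    s=arm.get_state(); R0=R.from_euler('xyz',s['ee_rot']); R1=R.from_euler('xyz',[np.pi,0,np.radians(yawdeg)])
    d=R0.inv().apply(np.array([x,y,z])-s['eef_pos'])*100; w=(R0.inv()*R1).as_rotvec(degrees=True)
    print('go d',d.round(2),'w',w.round(1),'n',np.ceil(max(np.linalg.norm(d)/6.25,np.linalg.norm(w)/10.7)))
if __name__=='__main__': go(*map(float,sys.argv[1:5]))
E
python3 h.py 0.43 0.20 0.25 -77
```

```text
go d [35.77 36.36 -2.34] w [-0.  -0.  60.9] n 9.0
```

```bash
python3 -m crank '[{"dx":4,"dy":4,"dz":-1,"wz":8},{"dx":8,"dy":8,"dz":-2,"wz":16},{"dx":12,"dy":12,"dz":-2.3,"wz":24},{"dx":16,"dy":16.3,"dz":-2.3,"wz":32},{"dx":20,"dy":20.4,"dz":-2.3,"wz":40},{"dx":24,"dy":24.4,"dz":-2.3,"wz":48},{"dx":28,"dy":28.5,"dz":-2.3,"wz":55},{"dx":32,"dy":32.6,"dz":-2.3,"wz":61},{"dx":35.8,"dy":36.4,"dz":-2.3,"wz":61},{"dx":35.8,"dy":36.4,"dz":-2.3,"wz":61}]' 8.7 30
python3 - <<'E'
from h import *
for c in ['wrist','side','scene']:
    im=arm.grab_frame(c); cv2.imwrite(f'pics/{c}1.png',im[:,:,::-1])
    for n in ['slot','cure_box','tray_handle','narrow_coupon','wide_coupon','stand']:
        print(c,n,[(np.array(d['centre']).round(4),round(d['confidence'],2)) for d in arm.mark_of(c,n)[:2]])
go(0.41,-0.17,0.2,-8)
E
```

```text
wrist slot []
wrist cure_box []
wrist tray_handle []
wrist narrow_coupon []
wrist wide_coupon []
wrist stand []
side slot [(array([ 0.6234, -0.2092,  0.091 ]), 0.8)]
side cure_box [(array([ 0.6036, -0.2097,  0.0008]), 0.75)]
side tray_handle [(array([ 0.4691, -0.1926,  0.0488]), 0.76)]
side narrow_coupon [(array([0.4521, 0.226 , 0.0081]), 0.75)]
side wide_coupon [(array([0.4694, 0.155 , 0.011 ]), 0.82)]
side stand [(array([ 0.4537,  0.1901, -0.0024]), 0.81)]
scene slot [(array([ 0.6284, -0.212 ,  0.092 ]), 0.67)]
scene cure_box [(array([ 0.6037, -0.2097, -0.0018]), 0.97)]
scene tray_handle [(array([ 0.4713, -0.1935,  0.0555]), 0.63)]
scene narrow_coupon [(array([0.4479, 0.2252, 0.0084]), 0.97)]
scene wide_coupon [(array([0.4651, 0.1516, 0.0104]), 0.89)]
scene stand [(array([0.4623, 0.1883, 0.0033]), 0.83)]
go d [44.1  72.47  2.66] w [ 0.  -0.  -8.1] n 14.0$[0]: bad value
```

```bash
python3 -m crank '[{"dx":4,"dy":4,"dz":-1,"wx":0,"wy":0,"wz":8},{"dx":8,"dy":8,"dz":-2,"wx":0,"wy":0,"wz":16},{"dx":12,"dy":12,"dz":-2.3,"wx":0,"wy":0,"wz":24},{"dx":16,"dy":16.3,"dz":-2.3,"wx":0,"wy":0,"wz":32},{"dx":20,"dy":20.4,"dz":-2.3,"wx":0,"wy":0,"wz":40},{"dx":24,"dy":24.4,"dz":-2.3,"wx":0,"wy":0,"wz":48},{"dx":28,"dy":28.5,"dz":-2.3,"wx":0,"wy":0,"wz":55},{"dx":32,"dy":32.6,"dz":-2.3,"wx":0,"wy":0,"wz":61},{"dx":35.8,"dy":36.4,"dz":-2.3,"wx":0,"wy":0,"wz":61},{"dx":35.8,"dy":36.4,"dz":-2.3,"wx":0,"wy":0,"wz":61}]' 8.7 30 ; python3 h.py 0.41 -0.17 0.2 -8
```

```text
t: 3.3
eef_pos: [0.4312, 0.1968, 0.2498]
ee_rot: [-3.141, -0.0, -1.35]
force: [-0.0, 0.7, -0.0]
width: 0.0874
gripper_force: 0.0
go d [35.32 10.1   4.98] w [ -0.   -0.  -69.3] n 7.0
```

```bash
python3 - <<'E'
from h import *
im=arm.grab_frame('wrist'); cv2.imwrite('pics/wrist1.png',im[:,:,::-1])
for n in ['narrow_coupon','wide_coupon','stand']:
    print(n,[(np.array(d['centre']).round(4),round(d['confidence'],2)) for d in arm.mark_of('wrist',n)[:2]])
c=arm.calibration('wrist'); print(c)
E
python3 -m crank '[{"dx":5,"dy":1.4,"dz":0,"wx":0,"wy":0,"wz":-8},{"dx":10,"dy":2.8,"dz":0,"wx":0,"wy":0,"wz":-16},{"dx":15,"dy":4.3,"dz":0,"wx":0,"wy":0,"wz":-25},{"dx":20,"dy":5.7,"dz":0,"wx":0,"wy":0,"wz":-34},{"dx":25,"dy":7.1,"dz":0,"wx":0,"wy":0,"wz":-43},{"dx":30,"dy":8.6,"dz":2,"wx":0,"wy":0,"wz":-52},{"dx":35.3,"dy":10.1,"dz":4,"wx":0,"wy":0,"wz":-61},{"dx":35.3,"dy":10.1,"dz":5,"wx":0,"wy":0,"wz":-69.3},{"dx":35.3,"dy":10.1,"dz":5,"wx":0,"wy":0,"wz":-69.3},{"dx":35.3,"dy":10.1,"dz":5,"wx":0,"wy":0,"wz":-69.3}]' 0 30
python3 - <<'E'
from h import *
im=arm.grab_frame('wrist'); cv2.imwrite('pics/wrist2.png',im[:,:,::-1])
for n in ['slot','cure_box','tray_handle']:
    print(n,[(np.array(d['centre']).round(4),round(d['confidence'],2)) for d in arm.mark_of('wrist',n)[:2]])
cv2.imwrite('pics/both.png',np.hstack([cv2.resize(cv2.imread(f'pics/wrist{i}.png'),(400,300)) for i in (1,2)]))
E
```

```text
narrow_coupon [(array([0.4471, 0.2245, 0.0154]), 0.87)]
wide_coupon [(array([0.4669, 0.1556, 0.0091]), 0.79), (array([0.449 , 0.2241, 0.009 ]), 0.27)]
stand [(array([ 0.455 ,  0.1914, -0.0026]), 0.7)]
{'fx': 388.08537332562804, 'fy': 388.08537332562804, 'cx': 315.24931434932034, 'cy': 234.11453322555943, 'world_from_camera': array([[-0.9746, -0.2148, -0.0635,  0.4464],
       [-0.224 ,  0.9353,  0.2738,  0.1275],
       [ 0.0006,  0.2811, -0.9597,  0.4082],
       [ 0.    ,  0.    ,  0.    ,  1.    ]])}
t: 4.75
eef_pos: [0.4113, -0.1661, 0.2001]
ee_rot: [3.142, -0.001, -0.138]
force: [0.4, -0.7, -0.3]
width: 0.0005
gripper_force: 0.0
slot []
cure_box []
tray_handle [(array([ 0.492 , -0.0105,  0.0017]), 0.67), (array([ 0.4711, -0.1928,  0.0535]), 0.57)]
```

View pics/both.png

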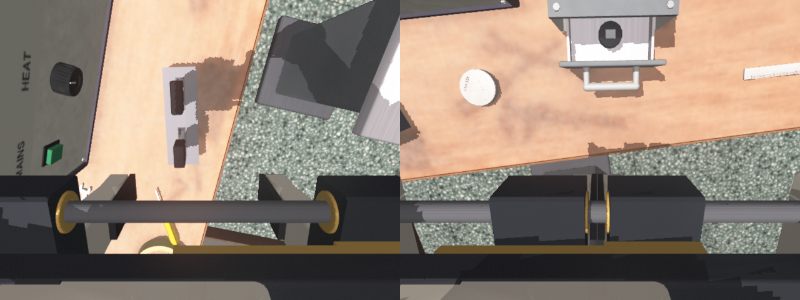

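```bash
python3 h.py 0.438 -0.189 0.040 -7.4
```

```text
go d [ 2.95  1.89 16.02] w [-0.  -0.1 -0.4] n 3.0
```

```bash
python3 -m crank '[{"dx":1,"dy":1.9,"dz":4,"wx":0,"wy":0,"wz":-0.4},{"dx":2,"dy":1.9,"dz":8,"wx":0,"wy":0,"wz":-0.4},{"dx":2.5,"dy":1.9,"dz":12,"wx":0,"wy":0,"wz":-0.4},{"dx":2.9,"dy":1.9,"dz":15,"wx":0,"wy":0,"wz":-0.4},{"dx":2.9,"dy":1.9,"dz":16,"wx":0,"wy":0,"wz":-0.4},{"dx":3.4,"dy":1.9,"dz":16,"wx":0,"wy":0,"wz":-0.4},{"dx":4.2,"dy":1.9,"dz":16,"wx":0,"wy":0,"wz":-0.4},{"dx":5,"dy":1.9,"dz":16,"wx":0,"wy":0,"wz":-0.4},{"dx":5.8,"dy":1.9,"dz":16,"wx":0,"wy":0,"wz":-0.4},{"dx":6.6,"dy":1.9,"dz":16,"wx":0,"wy":0,"wz":-0.4}]'; python3 h.py 0.503 -0.197 0.04 -7.4
```

```text
t: 6.2
eef_pos: [0.4739, -0.1949, 0.0398]
ee_rot: [-3.142, -0.0, -0.129]
force: [-1.9, 1.9, 0.9]
width: 0.0006
gripper_force: 0.9
go d [ 2.91 -0.17 -0.02] w [-0. -0.  0.] n 1.0
```

```bash
python3 -m crank '[{"dx":0.5,"dy":0,"dz":0,"wx":0,"wy":0,"wz":0},{"dx":1,"dy":0,"dz":0,"wx":0,"wy":0,"wz":0},{"dx":1.4,"dy":0,"dz":0,"wx":0,"wy":0,"wz":0},{"dx":1.7,"dy":0,"dz":0,"wx":0,"wy":0,"wz":0},{"dx":1.9,"dy":0,"dz":0,"wx":0,"wy":0,"wz":0},{"dx":2.1,"dy":0,"dz":0,"wx":0,"wy":0,"wz":0},{"dx":2.2,"dy":0,"dz":0,"wx":0,"wy":0,"wz":0},{"dx":2.3,"dy":0,"dz":0,"wx":0,"wy":0,"wz":0},{"dx":2.4,"dy":0,"dz":0,"wx":0,"wy":0,"wz":0},{"dx":2.4,"dy":0,"dz":0,"wx":0,"wy":0,"wz":0}]'; python3 h.py 0.503 -0.197 0.04 -7.4
```

```text
t: 7.45
eef_pos: [0.4974, -0.1979, 0.0395]
ee_rot: [-3.142, -0.0, -0.129]
force: [-1.3, 1.2, -0.1]
width: 0.0005
gripper_force: 0.5
go d [ 0.55 -0.16 -0.05] w [-0. -0.  0.] n 1.0
```

```bash
python3 -m crank '[{"dx":0.1,"dy":0,"dz":0,"wx":0,"wy":0,"wz":0},{"dx":0.2,"dy":0,"dz":0,"wx":0,"wy":0,"wz":0},{"dx":0.25,"dy":0,"dz":0,"wx":0,"wy":0,"wz":0},{"dx":0.3,"dy":0,"dz":0,"wx":0,"wy":0,"wz":0},{"dx":0.35,"dy":0,"dz":0,"wx":0,"wy":0,"wz":0},{"dx":0.4,"dy":0,"dz":0,"wx":0,"wy":0,"wz":0},{"dx":0.45,"dy":0,"dz":0,"wx":0,"wy":0,"wz":0},{"dx":0.5,"dy":0,"dz":0,"wx":0,"wy":0,"wz":0},{"dx":0.5,"dy":0,"dz":0,"wx":0,"wy":0,"wz":0},{"dx":0.5,"dy":0,"dz":0,"wx":0,"wy":0,"wz":0}]'
```

```text
t: 8.7
eef_pos: [0.5019, -0.1985, 0.0395]
ee_rot: [-3.142, 0.0, -0.129]
force: [-3.0, 1.5, 0.9]
width: 0.0003
gripper_force: 1.5
```

```bash
python3 -m crank '[{"dx":0.1,"dy":0,"dz":0,"wx":0,"wy":0,"wz":0},{"dx":0.15,"dy":0,"dz":0,"wx":0,"wy":0,"wz":0},{"dx":0.2,"dy":0,"dz":0,"wx":0,"wy":0,"wz":0},{"dx":0.25,"dy":0,"dz":0,"wx":0,"wy":0,"wz":0},{"dx":0.3,"dy":0,"dz":0,"wx":0,"wy":0,"wz":0},{"dx":0.35,"dy":0,"dz":0,"wx":0,"wy":0,"wz":0},{"dx":0.4,"dy":0,"dz":0,"wx":0,"wy":0,"wz":0},{"dx":0.4,"dy":0,"dz":0,"wx":0,"wy":0,"wz":0},{"dx":0.4,"dy":0,"dz":0,"wx":0,"wy":0,"wz":0},{"dx":0.4,"dy":0,"dz":0,"wx":0,"wy":0,"wz":0}]'
```

```text
t: 9.95
eef_pos: [0.5021, -0.1987, 0.0392]
ee_rot: [3.142, 0.007, -0.13]
force: [-13.3, 7.0, 12.0]
width: 0.0007
gripper_force: 7.0
```

```bash
python3 -m crank '[{"dx":-1,"dy":0,"dz":0,"wx":0,"wy":0,"wz":0},{"dx":-3,"dy":0,"dz":0,"wx":0,"wy":0,"wz":0},{"dx":-4,"dy":0,"dz":0,"wx":0,"wy":0,"wz":0},{"dx":-5,"dy":0,"dz":-2,"wx":0,"wy":0,"wz":0},{"dx":-6,"dy":0,"dz":-6,"wx":0,"wy":0,"wz":0},{"dx":-6,"dy":0,"dz":-10,"wx":0,"wy":0,"wz":0},{"dx":-6,"dy":0,"dz":-15,"wx":0,"wy":0,"wz":0},{"dx":-6,"dy":0,"dz":-19,"wx":0,"wy":0,"wz":0},{"dx":-6,"dy":0,"dz":-19,"wx":0,"wy":0,"wz":0},{"dx":-6,"dy":0,"dz":-19,"wx":0,"wy":0,"wz":0}]' 8.7 30
python3 - <<'E'
from h import *
for c in ['wrist','side','scene']:
    im=arm.grab_frame(c); cv2.imwrite(f'pics/{c}3.png',im[:,:,::-1])
    for n in ['slot','cure_box','tray_handle','narrow_coupon','wide_coupon','stand']:
        print(c,n,[(np.array(d['centre']).round(4),round(d['confidence'],2)) for d in arm.mark_of(c,n)[:2]])
go(0.43,0.21,0.2,-77)
E
```

```text
t: 11.2
eef_pos: [0.4466, -0.1913, 0.2293]
ee_rot: [-3.141, -0.001, -0.129]
force: [-0.3, 0.5, -1.4]
width: 0.0865
gripper_force: 0.0
wrist slot []
wrist cure_box [(array([ 0.6086, -0.205 , -0.0041]), 0.89)]
wrist tray_handle [(array([ 0.5194, -0.2014,  0.0533]), 0.59)]
wrist narrow_coupon []
wrist wide_coupon []
wrist stand [(array([ 0.5169, -0.1993,  0.0534]), 0.66)]
side slot []
side cure_box [(array([ 0.6042, -0.2103,  0.0001]), 0.92), (array([ 0.5149, -0.2   ,  0.0508]), 0.27)]
side tray_handle [(array([ 0.5145, -0.1979,  0.0484]), 0.61)]
side narrow_coupon []
side wide_coupon []
side stand [(array([ 0.5169, -0.1991,  0.0508]), 0.42)]
scene slot [(array([ 0.6276, -0.213 ,  0.0896]), 0.87)]
scene cure_box [(array([ 0.6054, -0.2116, -0.0048]), 0.75)]
scene tray_handle [(array([ 0.5197, -0.1991,  0.0515]), 0.88)]
scene narrow_coupon [(array([0.4492, 0.2245, 0.0099]), 0.9)]
scene wide_coupon [(array([0.4661, 0.1528, 0.0071]), 0.73)]
scene stand [(array([0.4601, 0.1894, 0.0008]), 0.66)]
go d [ -6.81 -39.59   2.96] w [-0.  -0.  69.6] n 7.0
```

View pics/wrist3.png

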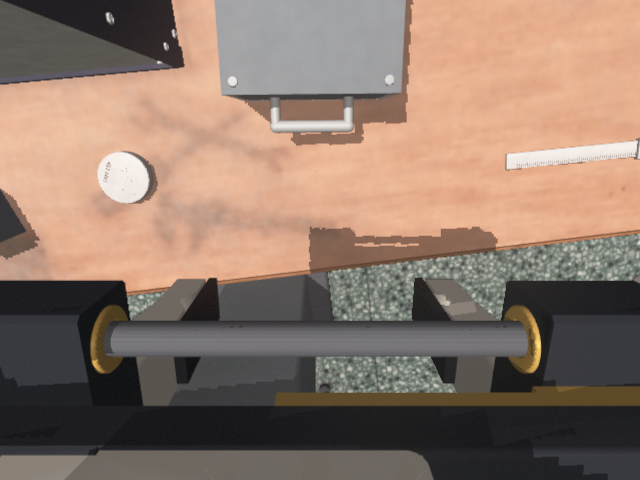

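```bash
python3 -m crank '[{"dx":3,"dy":0,"dz":0,"wx":0,"wy":0,"wz":0},{"dx":6,"dy":0,"dz":0,"wx":0,"wy":0,"wz":0},{"dx":8,"dy":0,"dz":0,"wx":0,"wy":0,"wz":0},{"dx":9,"dy":0,"dz":0,"wx":0,"wy":0,"wz":0},{"dx":9,"dy":0,"dz":0,"wx":0,"wy":0,"wz":0},{"dx":9,"dy":0,"dz":0,"wx":0,"wy":0,"wz":0},{"dx":9,"dy":0,"dz":0,"wx":0,"wy":0,"wz":0},{"dx":9,"dy":0,"dz":0,"wx":0,"wy":0,"wz":0},{"dx":9,"dy":0,"dz":0,"wx":0,"wy":0,"wz":0},{"dx":9,"dy":0,"dz":0,"wx":0,"wy":0,"wz":0}]'
python3 - <<'E'
from h import *
c=arm.calibration('wrist'); T=np.array(c['world_from_camera'])
im=arm.grab_frame('wrist'); cv2.imwrite('pics/wrist4.png',im[:,:,::-1])
print([(np.array(d['centre']).round(4),round(d['confidence'],2)) for d in arm.mark_of('wrist','slot')[:2]])
np.savez('w4.npz',T=T,k=[c['fx'],c['fy'],c['cx'],c['cy']])
go(0.43,0.21,0.2,-77)
E
```

```text
t: 13.5
eef_pos: [0.5358, -0.2029, 0.2296]
ee_rot: [-3.142, -0.0, -0.129]
force: [0.5, -0.6, 0.7]
width: 0.087
gripper_force: 0.0
[(array([ 0.629 , -0.209 ,  0.0913]), 0.82)]
go d [-15.81 -39.59   2.96] w [-0.   0.  69.6] n 7.0
```

View pics/wrist4.png

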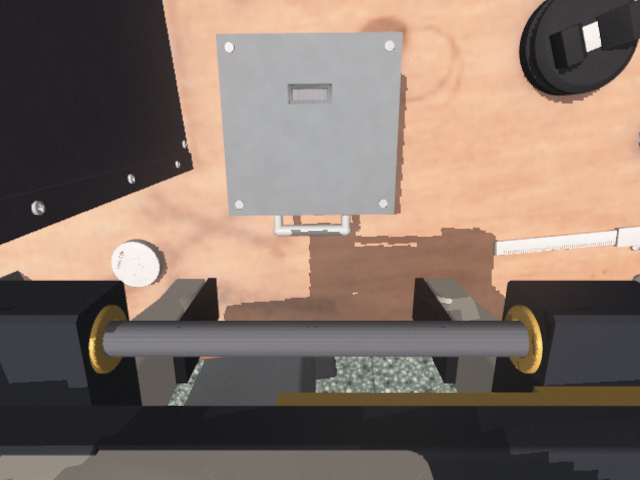

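```bash
cat >> h.py <<'E'
def pix(uv,z,T,k):
    uv=np.atleast_2d(uv).astype(float); r=np.c_[(uv[:,0]-k[2])/k[0],(uv[:,1]-k[3])/k[1],np.ones(len(uv))]@T[:3,:3].T
    return T[:3,3]+r*((z-T[2,3])/r[:,2])[:,None]
E
python3 - <<'E'
from h import *
f=np.load('w4.npz'); T,k=f['T'],f['k']
c=pix([(218,34),(403,33),(396,214),(228,215),(309.8,93.5)],0.09,T,k); print(c)
print('size',[np.linalg.norm(c[i]-c[(i+1)%4]) for i in range(4)],'centre',c[:4].mean(0))
e=c[0]-c[1]+c[3]-c[2]; print('yaw',np.degrees(np.arctan2(-e[0],e[1])))
g=cv2.cvtColor(cv2.imread('pics/wrist4.png'),cv2.COLOR_BGR2GRAY); print(g[93,280:342]); print(g[76:112,310])
E
python3 -m crank '[{"dx":-6,"dy":0,"dz":0,"wx":0,"wy":0,"wz":0},{"dx":-10,"dy":-4,"dz":0,"wx":0,"wy":0,"wz":0},{"dx":-13,"dy":-9,"dz":0,"wx":0,"wy":0,"wz":8},{"dx":-14,"dy":-15,"dz":0,"wx":0,"wy":0,"wz":18},{"dx":-15,"dy":-21,"dz":0,"wx":0,"wy":0,"wz":28},{"dx":-15.8,"dy":-27,"dz":0,"wx":0,"wy":0,"wz":38},{"dx":-15.8,"dy":-33,"dz":0,"wx":0,"wy":0,"wz":48},{"dx":-15.8,"dy":-37,"dz":0,"wx":0,"wy":0,"wz":58},{"dx":-15.8,"dy":-38.6,"dz":0,"wx":0,"wy":0,"wz":67},{"dx":-15.8,"dy":-38.6,"dz":0,"wx":0,"wy":0,"wz":69.6}]' 8.7 30
python3 - <<'E'
from h import *
c=arm.calibration('wrist'); T=np.array(c['world_from_camera'])
im=arm.grab_frame('wrist'); cv2.imwrite('pics/wrist5.png',im[:,:,::-1])
for n in ['narrow_coupon','wide_coupon','stand']:
    print(n,[(np.array(d['centre']).round(4),round(d['confidence'],2)) for d in arm.mark_of('wrist',n)[:2]])
np.savez('w5.npz',T=T,k=[c['fx'],c['fy'],c['cx'],c['cy']])
p=pix([0,0],0,T,[1,1,0,0]); 
q=(np.array([0.449,0.225,0.11])-T[:3,3])@T[:3,:3]; u=c['fx']*q[0]/q[2]+c['cx'];v=c['fy']*q[1]/q[2]+c['cy']; print(u,v)
u,v=int(np.clip(u,100,540)),int(np.clip(v,75,405)); print('crop',u-100,v-75)
cv2.imwrite('pics/c5.png',cv2.resize(im[v-75:v+75,u-100:u+100,::-1],None,fx=4,fy=4,interpolation=cv2.INTER_CUBIC))
E
```

```text
[[ 0.6764 -0.1518  0.09  ]
 [ 0.6604 -0.2794  0.09  ]
 [ 0.532  -0.2655  0.09  ]
 [ 0.5483 -0.1339  0.09  ]
 [ 0.6295 -0.2099  0.09  ]]
size [np.float64(0.12865134098073092), np.float64(0.12915182725243118), np.float64(0.13254257485849857), np.float64(0.12934643483960695)] centre [ 0.6043 -0.2077  0.09  ]
yaw -7.077145153392926
[173 176 175 175 175 176 176 168 143 143 142 136 136 180 179 179 179 176
 173 173 177 179 178 176 176 177 180 179 177 178 180 179 178 180 179 181
 183 179 179 176 178 180 178 176 174 174 168 149 152 154 149 152 170 175
 177 176 176 179 176 176 177 176]
[176 177 177 177 176 177 179 159 122 119 120 120 129 162 180 180 179 180
 180 180 180 180 179 173 159 157 158 164 171 173 175 175 174 176 175 176]
t: 14.85
eef_pos: [0.4289, 0.2024, 0.2292]
ee_rot: [3.141, -0.0, -1.346]
force: [0.4, -0.4, -0.4]
width: 0.087
gripper_force: 0.0
narrow_coupon [(array([0.4474, 0.225 , 0.0117]), 0.82)]
wide_coupon [(array([0.4647, 0.153 , 0.0077]), 0.87)]
stand [(array([ 0.4594,  0.1902, -0.002 ]), 0.78), (array([0.4483, 0.2257, 0.0102]), 0.48)]
281.9509956363245 247.92262559864116
crop 181 172
```

View pics/c5.png

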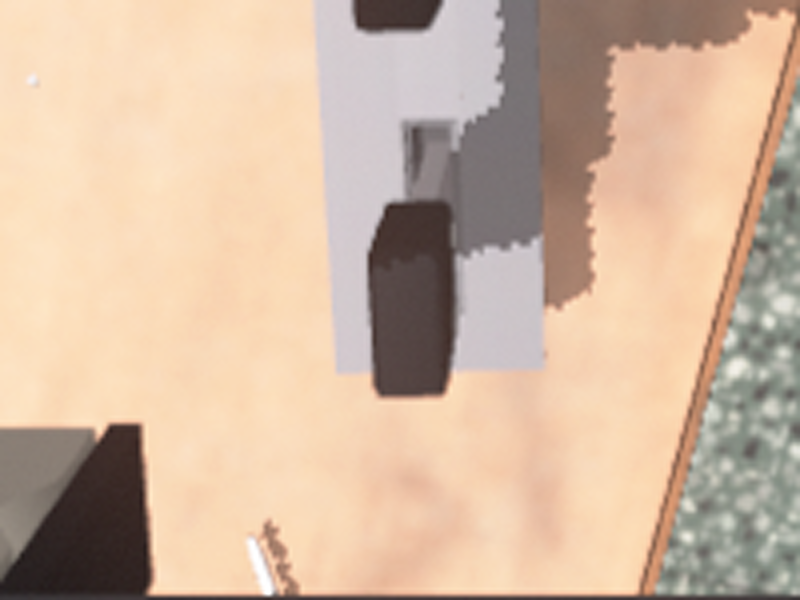

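```bash
python3 - <<'E'
from h import *
f=np.load('w5.npz'); T,k=f['T'],f['k']
uv=np.array([(370,262),(454,262),(446,394),(377,395)])/4+[181,172]
c=pix(uv,0.116,T,k); print(c); print('size',[np.linalg.norm(c[i]-c[(i+1)%4]).round(4) for i in range(4)],'centre',c.mean(0))
e=c[3]-c[0]+c[2]-c[1]; print('yaw',np.degrees(np.arctan2(-e[0],e[1])))
s=np.array([(336,373),(543,370)])/4+[181,172]; p=pix(s,0.04,T,k); print(p)
e=p[0]-p[1]; print('stand yaw',np.degrees(np.arctan2(e[1],e[0])),np.linalg.norm(e))
q=(arm.get_state()['eef_pos']-T[:3,3])@T[:3,:3]; print('tcp px',k[0]*q[0]/q[2]+k[2],k[1]*q[1]/q[2]+k[3])
go(0.4495,0.2252,0.079,-77)
E
```

```text
[[0.4566 0.2165 0.116 ]
 [0.4416 0.213  0.116 ]
 [0.4376 0.2387 0.116 ]
 [0.4502 0.2417 0.116 ]]
size [np.float64(0.0154), np.float64(0.0259), np.float64(0.0129), np.float64(0.0261)] centre [0.4465 0.2275 0.116 ]
yaw 11.399324566692448
[[0.4622 0.2697 0.04  ]
 [0.4142 0.2579 0.04  ]]
stand yaw 13.762192812074977 0.04947638200482923
tcp px 315.93050116620566 290.2761805927284
go d [-1.98 -2.59 15.05] w [ 0.  -0.   0.1] n 3.0
```

```bash
python3 -m crank '[{"dx":-1,"dy":-1.2,"dz":3,"wx":0,"wy":0,"wz":0},{"dx":-2,"dy":-2.5,"dz":7,"wx":0,"wy":0,"wz":0},{"dx":-2,"dy":-2.5,"dz":10,"wx":0,"wy":0,"wz":0},{"dx":-2,"dy":-2.5,"dz":12,"wx":0,"wy":0,"wz":0},{"dx":-2,"dy":-2.5,"dz":13,"wx":0,"wy":0,"wz":0},{"dx":-2,"dy":-2.5,"dz":14,"wx":0,"wy":0,"wz":0},{"dx":-2,"dy":-2.5,"dz":14.8,"wx":0,"wy":0,"wz":0},{"dx":-2,"dy":-2.5,"dz":15,"wx":0,"wy":0,"wz":0},{"dx":-2,"dy":-2.5,"dz":15,"wx":0,"wy":0,"wz":0},{"dx":-2,"dy":-2.5,"dz":15,"wx":0,"wy":0,"wz":0}]' 8.7 30
python3 - <<'E'
from h import *
c=arm.calibration('wrist'); T=np.array(c['world_from_camera'])
im=arm.grab_frame('wrist'); cv2.imwrite('pics/wrist6.png',im[:,:,::-1])
E
```

```text
t: 16.3
eef_pos: [0.4489, 0.2255, 0.08]
ee_rot: [-3.141, 0.0, -1.344]
force: [0.8, -0.5, -0.0]
width: 0.0871
gripper_force: 0.0
```

View pics/wrist6.png

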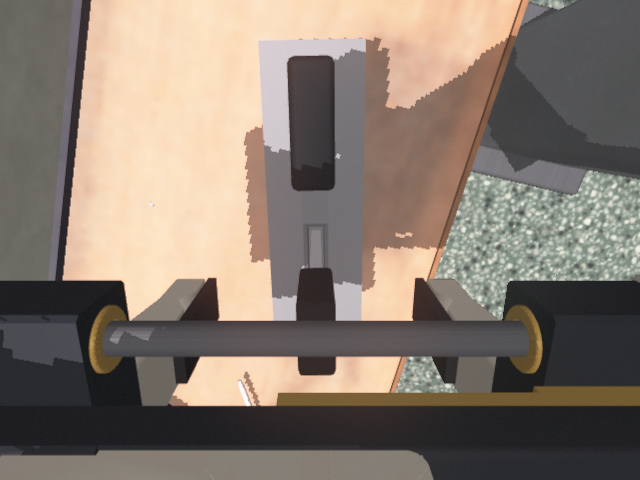

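The narrow head sits at about (316, 320), midway between the finger pads (columns 215 and 415) and parallel to them, so I'm closing.

```bash
python3 -m crank '[{"dx":0,"dy":0,"dz":0,"wx":0,"wy":0,"wz":0},{"dx":0,"dy":0,"dz":0,"wx":0,"wy":0,"wz":0},{"dx":0,"dy":0,"dz":0,"wx":0,"wy":0,"wz":0},{"dx":0,"dy":0,"dz":0,"wx":0,"wy":0,"wz":0},{"dx":0,"dy":0,"dz":0,"wx":0,"wy":0,"wz":0},{"dx":0,"dy":0,"dz":0,"wx":0,"wy":0,"wz":0},{"dx":0,"dy":0,"dz":0,"wx":0,"wy":0,"wz":0},{"dx":0,"dy":0,"dz":0,"wx":0,"wy":0,"wz":0},{"dx":0,"dy":0,"dz":0,"wx":0,"wy":0,"wz":0},{"dx":0,"dy":0,"dz":0,"wx":0,"wy":0,"wz":0}]' 0.5 35 && python3 -m crank '[{"dx":0,"dy":0,"dz":-0.5,"wx":0,"wy":0,"wz":0},{"dx":0,"dy":0,"dz":-1.5,"wx":0,"wy":0,"wz":0},{"dx":0,"dy":0,"dz":-3,"wx":0,"wy":0,"wz":0},{"dx":0,"dy":0,"dz":-5,"wx":0,"wy":0,"wz":0},{"dx":0,"dy":0,"dz":-7,"wx":0,"wy":0,"wz":0},{"dx":0,"dy":0,"dz":-9,"wx":0,"wy":0,"wz":0},{"dx":0,"dy":0,"dz":-11,"wx":0,"wy":0,"wz":0},{"dx":0,"dy":0,"dz":-13,"wx":0,"wy":0,"wz":0},{"dx":0,"dy":0,"dz":-14,"wx":0,"wy":0,"wz":0},{"dx":0,"dy":0,"dz":-14,"wx":0,"wy":0,"wz":0}]'; python3 h.py 0.47 -0.15 0.22 -97.2
```

```text
t: 17.6
eef_pos: [0.4487, 0.2253, 0.0796]
ee_rot: [3.142, 0.0, -1.344]
force: [0.6, 0.2, 0.5]
width: 0.0141
gripper_force: 35.0
t: 18.85
eef_pos: [0.4489, 0.2255, 0.2205]
ee_rot: [-3.14, 0.001, -1.344]
force: [-1.0, -0.3, -1.1]
width: 0.0138
gripper_force: 35.0
go d [37.07  6.4  -0.  ] w [-0.1  0.1 20.2] n 7.0
```

```bash
python3 h.py 0.46 -0.2 0.20 -97.2; python3 -m crank '[{"dx":5,"dy":1,"dz":0,"wx":0,"wy":0,"wz":3},{"dx":10,"dy":2,"dz":0,"wx":0,"wy":0,"wz":6},{"dx":15,"dy":3,"dz":0,"wx":0,"wy":0,"wz":9},{"dx":20,"dy":4,"dz":0,"wx":0,"wy":0,"wz":12},{"dx":25,"dy":5,"dz":0,"wx":0,"wy":0,"wz":14},{"dx":30,"dy":6,"dz":0,"wx":0,"wy":0,"wz":16},{"dx":34,"dy":7,"dz":0,"wx":0,"wy":0,"wz":18},{"dx":38,"dy":8,"dz":0,"wx":0,"wy":0,"wz":20.2},{"dx":41,"dy":8.5,"dz":0,"wx":0,"wy":0,"wz":20.2},{"dx":41.7,"dy":8.5,"dz":0,"wx":0,"wy":0,"wz":20.2}]'; python3 h.py 0.629 -0.2115 0.18 -97.2
```

```text
go d [41.71  8.5   1.99] w [-0.1  0.1 20.2] n 7.0
t: 20.1
eef_pos: [0.4591, -0.2015, 0.2185]
ee_rot: [3.14, -0.0, -1.699]
force: [-0.0, 0.0, -0.5]
width: 0.0138
gripper_force: 35.0
go d [ -1.18 -16.99   3.82] w [ 0.1 -0.  -0.1] n 3.0
```

```bash
python3 -m crank '[{"dx":0,"dy":-3,"dz":0,"wx":0,"wy":0,"wz":0},{"dx":-0.4,"dy":-7,"dz":1,"wx":0,"wy":0,"wz":0},{"dx":-0.8,"dy":-11,"dz":2,"wx":0,"wy":0,"wz":0},{"dx":-1.2,"dy":-14,"dz":3,"wx":0,"wy":0,"wz":0},{"dx":-1.2,"dy":-16,"dz":3.8,"wx":0,"wy":0,"wz":0},{"dx":-1.2,"dy":-17,"dz":3.8,"wx":0,"wy":0,"wz":0},{"dx":-1.2,"dy":-17,"dz":3.8,"wx":0,"wy":0,"wz":0},{"dx":-1.2,"dy":-17,"dz":3.8,"wx":0,"wy":0,"wz":0},{"dx":-1.2,"dy":-17,"dz":3.8,"wx":0,"wy":0,"wz":0},{"dx":-1.2,"dy":-17,"dz":3.8,"wx":0,"wy":0,"wz":0}]'
python3 - <<'E'
from h import *
for c in ['wrist','side','scene']:
    im=arm.grab_frame(c); cv2.imwrite(f'pics/{c}7.png',im[:,:,::-1])
    for n in ['slot','narrow_coupon','cure_box']:
        print(c,n,[(np.array(d['centre']).round(4),round(d['confidence'],2)) for d in arm.mark_of(c,n)[:2]])
f=arm.calibration('wrist'); np.savez('w7.npz',T=f['world_from_camera'],k=[f['fx'],f['fy'],f['cx'],f['cy']])
E
```

```text
t: 21.35
eef_pos: [0.6297, -0.2095, 0.1822]
ee_rot: [-3.141, 0.0, -1.696]
force: [-0.9, -0.2, -0.3]
width: 0.0139
gripper_force: 35.0
wrist slot [(array([ 0.6299, -0.2103,  0.0898]), 0.7)]
wrist narrow_coupon [(array([ 0.6294, -0.2101,  0.1142]), 0.6)]
wrist cure_box [(array([ 0.6058, -0.2068, -0.0038]), 0.95)]
side slot [(array([ 0.6246, -0.2109,  0.093 ]), 0.71)]
side narrow_coupon [(array([ 0.6319, -0.2067,  0.1079]), 0.61)]
side cure_box [(array([ 0.6034, -0.2094,  0.0022]), 0.68)]
scene slot [(array([ 0.6266, -0.2116,  0.0921]), 0.78)]
scene narrow_coupon [(array([ 0.6326, -0.2108,  0.1107]), 0.55), (array([ 0.6278, -0.2126,  0.0944]), 0.24)]
scene cure_box [(array([ 0.6055, -0.2132, -0.0019]), 0.61)]
```

View pics/wrist7.png

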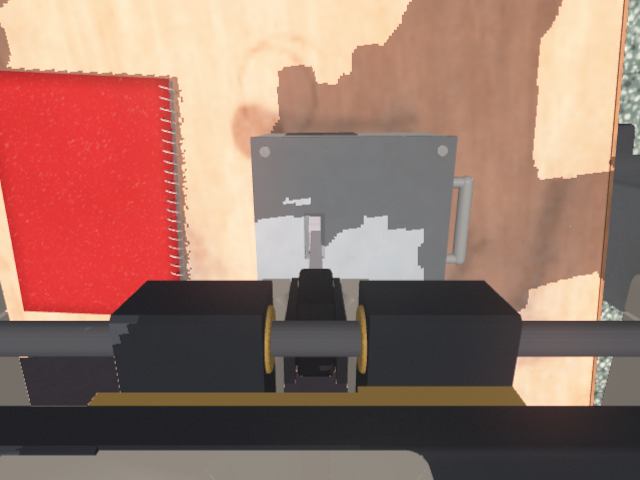

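```bash
python3 - <<'E'
import cv2
im=cv2.imread('pics/wrist7.png')[190:290,265:365]; cv2.imwrite('pics/c7.png',cv2.resize(im,(600,600),interpolation=cv2.INTER_CUBIC))
E
```

```text
(no output)
```

View pics/c7.png

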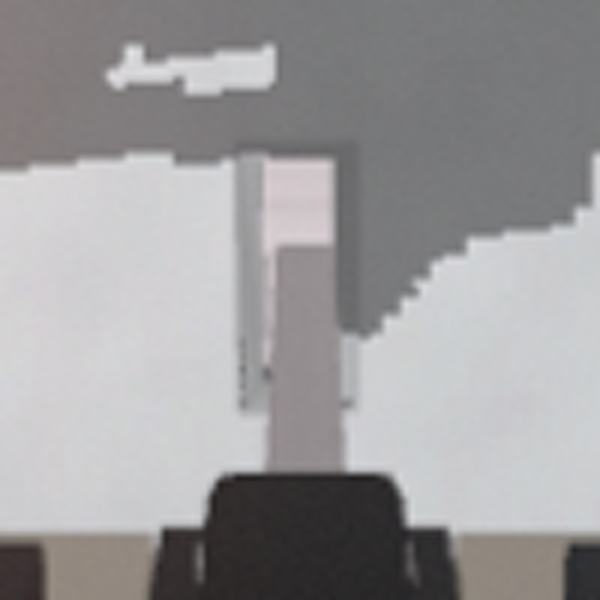

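```bash
python3 - <<'E'
from h import *
f=np.load('w7.npz'); T,k=f['T'],f['k']; s=arm.get_state()
Rt=R.from_euler('xyz',s['ee_rot'])
q=lambda p:(Rt.inv().apply(p-s['eef_pos'])*1000).round(1)
m=pix(np.array([(237,150),(355,150),(355,408),(237,408)])/6+[265,190],0.09,T,k); print('mouth',m.mean(0),q(m.mean(0)),np.linalg.norm(m[0]-m[1]),np.linalg.norm(m[1]-m[2]))
b=pix(np.array([(277,245),(335,245)])/6+[265,190],0.1126,T,k); bc=b.mean(0); print('blade edge',bc,q(bc),np.linalg.norm(b[0]-b[1]))
print('tool-axis shift slot - tip centre (mm)', q(m.mean(0))-(q(bc)-[12,0,0]))
e=m[0]-m[3]+m[1]-m[2]; print('slot long dir in tool', Rt.inv().apply(e))
E
```

```text
mouth [ 0.6297 -0.2091  0.09  ] [-0.3  0.2 91.5] 0.013013727873393516 0.030188748794507364
blade edge [ 0.6274 -0.2195  0.1126] [10.3  1.3 68.9] 0.0058876874741469265
tool-axis shift slot - tip centre (mm) [ 1.4 -1.1 22.6]
slot long dir in tool [0.0604 0.     0.    ]
```

```bash
python3 -m crank '[{"dx":0.14,"dy":-0.1,"dz":0.3,"wx":0,"wy":0,"wz":0},{"dx":0.14,"dy":-0.1,"dz":0.7,"wx":0,"wy":0,"wz":0},{"dx":0.14,"dy":-0.1,"dz":1.1,"wx":0,"wy":0,"wz":0},{"dx":0.14,"dy":-0.1,"dz":1.5,"wx":0,"wy":0,"wz":0},{"dx":0.14,"dy":-0.1,"dz":1.9,"wx":0,"wy":0,"wz":0},{"dx":0.14,"dy":-0.1,"dz":2.2,"wx":0,"wy":0,"wz":0},{"dx":0.14,"dy":-0.1,"dz":2.4,"wx":0,"wy":0,"wz":0},{"dx":0.14,"dy":-0.1,"dz":2.6,"wx":0,"wy":0,"wz":0},{"dx":0.14,"dy":-0.1,"dz":2.8,"wx":0,"wy":0,"wz":0},{"dx":0.14,"dy":-0.1,"dz":2.8,"wx":0,"wy":0,"wz":0}]'
```

```text
t: 23.2
eef_pos: [0.6307, -0.211, 0.1534]
ee_rot: [3.141, 0.0, -1.696]
force: [0.4, 0.3, -0.2]
width: 0.0137
gripper_force: 35.0
```

No contact force with the tip about 6 mm into the mouth, so I'm continuing slowly.

```bash
python3 -m crank '[{"dx":0,"dy":0,"dz":0.1,"wx":0,"wy":0,"wz":0},{"dx":0,"dy":0,"dz":0.2,"wx":0,"wy":0,"wz":0},{"dx":0,"dy":0,"dz":0.3,"wx":0,"wy":0,"wz":0},{"dx":0,"dy":0,"dz":0.4,"wx":0,"wy":0,"wz":0},{"dx":0,"dy":0,"dz":0.5,"wx":0,"wy":0,"wz":0},{"dx":0,"dy":0,"dz":0.6,"wx":0,"wy":0,"wz":0},{"dx":0,"dy":0,"dz":0.7,"wx":0,"wy":0,"wz":0},{"dx":0,"dy":0,"dz":0.8,"wx":0,"wy":0,"wz":0},{"dx":0,"dy":0,"dz":0.8,"wx":0,"wy":0,"wz":0},{"dx":0,"dy":0,"dz":0.8,"wx":0,"wy":0,"wz":0}]'
```

```text
t: 24.45
eef_pos: [0.6308, -0.211, 0.1456]
ee_rot: [-3.142, -0.0, -1.696]
force: [1.1, -0.6, 0.1]
width: 0.0138
gripper_force: 35.0
```

```bash
python3 -m crank '[{"dx":0,"dy":0,"dz":0.3,"wx":0,"wy":0,"wz":0},{"dx":0,"dy":0,"dz":0.7,"wx":0,"wy":0,"wz":0},{"dx":0,"dy":0,"dz":1.1,"wx":0,"wy":0,"wz":0},{"dx":0,"dy":0,"dz":1.5,"wx":0,"wy":0,"wz":0},{"dx":0,"dy":0,"dz":1.9,"wx":0,"wy":0,"wz":0},{"dx":0,"dy":0,"dz":2.2,"wx":0,"wy":0,"wz":0},{"dx":0,"dy":0,"dz":2.4,"wx":0,"wy":0,"wz":0},{"dx":0,"dy":0,"dz":2.5,"wx":0,"wy":0,"wz":0},{"dx":0,"dy":0,"dz":2.5,"wx":0,"wy":0,"wz":0},{"dx":0,"dy":0,"dz":2.5,"wx":0,"wy":0,"wz":0}]'
```

```text
t: 25.7
eef_pos: [0.6308, -0.211, 0.1207]
ee_rot: [-3.141, -0.0, -1.696]
force: [0.2, -0.3, -0.5]
width: 0.0138
gripper_force: 35.0
```

```bash
python3 -m crank '[{"dx":0,"dy":0,"dz":0.3,"wx":0,"wy":0,"wz":0},{"dx":0,"dy":0,"dz":0.6,"wx":0,"wy":0,"wz":0},{"dx":0,"dy":0,"dz":0.8,"wx":0,"wy":0,"wz":0},{"dx":0,"dy":0,"dz":1,"wx":0,"wy":0,"wz":0},{"dx":0,"dy":0,"dz":1.1,"wx":0,"wy":0,"wz":0},{"dx":0,"dy":0,"dz":1.1,"wx":0,"wy":0,"wz":0},{"dx":0,"dy":0,"dz":1.1,"wx":0,"wy":0,"wz":0},{"dx":0,"dy":0,"dz":1.1,"wx":0,"wy":0,"wz":0},{"dx":0,"dy":0,"dz":1.1,"wx":0,"wy":0,"wz":0},{"dx":0,"dy":0,"dz":1.1,"wx":0,"wy":0,"wz":0}]'
python3 - <<'E'
from h import *
out=[]
for c,z in (('wrist',0),('side',0),('scene',0)):
    im=arm.grab_frame(c); cv2.imwrite(f'pics/{c}8.png',im[:,:,::-1])
    for n in ['narrow_coupon','tray_handle','slot']: print(c,n,[(np.array(d['centre']).round(4),round(d['confidence'],2)) for d in arm.mark_of(c,n)[:1]])
a=cv2.imread('pics/scene8.png')[170:270,290:423]; b=cv2.imread('pics/wrist8.png')[130:380,150:483]
cv2.imwrite('pics/f8.png',np.hstack([cv2.resize(x,(400,300),interpolation=cv2.INTER_CUBIC) for x in (a,b)]))
s=arm.get_state(); print(s['eef_pos'],s['force'],s['width'])
E
```

```text
t: 26.95
eef_pos: [0.6308, -0.211, 0.1096]
ee_rot: [-3.142, 0.0, -1.696]
force: [-0.6, -0.4, -0.4]
width: 0.0135
gripper_force: 35.0
wrist narrow_coupon [(array([ 0.6324, -0.212 ,  0.0446]), 0.6)]
wrist tray_handle [(array([ 0.5175, -0.1984,  0.0513]), 0.66)]
wrist slot [(array([ 0.629 , -0.2089,  0.0904]), 0.62)]
side narrow_coupon []
side tray_handle [(array([ 0.5156, -0.1991,  0.0523]), 0.96)]
side slot [(array([ 0.6252, -0.2106,  0.0956]), 0.89)]
scene narrow_coupon []
scene tray_handle [(array([ 0.5177, -0.1963,  0.0548]), 0.57)]
scene slot [(array([ 0.6296, -0.2145,  0.0894]), 0.84)]
[ 0.6307 -0.211   0.1095] [-0.521   0.0151 -0.7063] 0.01395049893256622
```

View pics/f8.png

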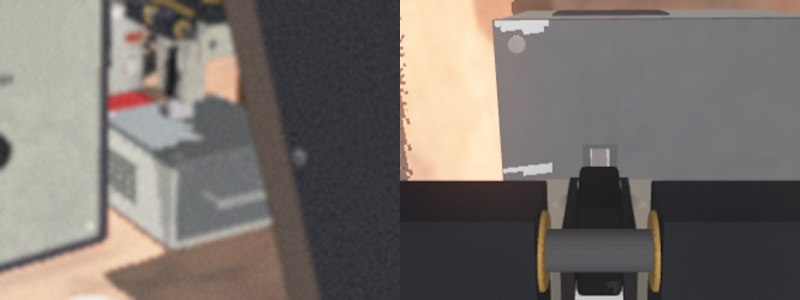

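The left view shows the fingers holding the coupon over the box, tray shut with the handle at the front. The right view shows the blade inside the slot at (599, 157), centred, with the head above the top. The force is about zero, so I'm handing in.

```bash
python3 -c "
from station import arm
print(arm.job_done())"
```

```text
the job is handed in; nothing more can be done
None
```

The job is handed in, but no verdict came back. By my last measurements the tray is shut, and the narrow coupon is gripped at 35 N in the slot, its lower end about 50 mm below the box top, with no measurable contact force.

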